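# Make room in the lab tote and pack it full

### The arm

A 7-joint arm with a two-finger parallel gripper is mounted at the origin on the work surface. World frame = base frame: x ahead of the robot, y to its left, z up, the work surface at z = 0. Lengths are in mm, angles in rad, forces in N, time in s.
With the tool pointing down it reaches from about 425 to 950 mm from the base axis. Payload 16.7 kg.
Tool frame: the origin (TCP) lies at the very end of the fingers, on their centre line; the grasp point (between the pads) lies 19 mm behind it (manip.grip_point_offset is the distance from the TCP to the grasp point, in mm); z points along the fingers, x is the direction in which the jaws open and shut, and the axes are right-handed (so a half turn about z gives the same grasp; the last joint's range is limited). The gripper opens to 94 mm and grips with 3 to 60 N. Pads are 16 mm wide; open, the fingers measure 119 mm over their backs; the gripper's body (75 mm by 177 mm) begins 78 mm behind the grasp point.
Start: joints at [1.099, 0.426, 0.074, 1.606, -0.034, 1.111, -0.067], TCP at [214.094, -640.108, 205.467] pointing down, gripper open.
Joint ranges: [-2.85, 2.85], [-0.5, 2.14], [-1.23, 1.37], [0.21, 2.46], [-1.02, 4.16], [0.16, 2.05], [-2.73, 2.73]. Speed limits (rad/s): [1.89, 1.89, 2.39, 2.39, 3.01, 3.01, 3.01].

### API

Orientations are given as a rotation vector (axis times angle).
In Python, from rig import manip, solver, optics, finish_job gives the robot as it stands. The module is installed in compiled form; this text tells all that it offers. Calls block until the motion is done:
- manip.move_pose(position, orientation): joint-space move of the TCP to a pose.
- manip.movel(position, attitude=None, velocity=150, stop_force=None): straight line of the TCP; attitude=None keeps the orientation; velocity is the mean speed in mm/s. With stop_force (N) it stops when the force on the tool has changed by that much, and returns True; else False.
- manip.set_joints(angles): joint-space move.
- manip.command_gripper(opening): finger opening in mm; the grip force is fixed at half the most; returns when the fingers have stopped.
- manip.hold(seconds).
- solver.inverse_kinematics(position, orientation): joint angles nearest the present ones, or None.
- optics.camera(name): name is "scene" or "top" or "wrist"; returns a dict with "pixels" (400x640x3 uint8, red, green, blue), "mtx" (3x3 intrinsics, pixels), "world_from_camera" (4x4, takes a point from camera to world coordinates). Camera axes: x right, y down, z forward; pixel columns grow to the right and rows downward; lengths in mm; the calibration is good to about 2 mm. A picture is of the moment at which its call begins. There is no depth.
A pose or a line that the arm cannot do raises manip.PlanningError and nothing moves.
- finish_job(): hands the job in, once; it reports no verdict.
Trained networks look in a picture, given as the dict that the camera call returned (one of the last four; its "shot" number tells which), for a name from the list of things; names that differ only in an ending like _2 or _b are one class to them, and where a whole thing is asked for, a point or a joint stands for the part that bears it (a point fixed in the world has none). Each returns a list of dicts, best first, with "conf" (0 to 1); they miss things now and then, are a little off and sometimes report something else, mostly with a low value. They report only what shows in the picture. A call takes as long as a camera call.
- optics.boxes_of(picture, target): "centre" ([row, column] as shares, 0 to 1, of the picture: columns of its width, rows of its height, amid what is visible of it).
Readings, each from a call of its own:
- manip.current_t(): time.
- manip.current_qpos(): joint angles.
- manip.current_qvel(): joint speeds.
- manip.current_effort(): joint torques, N m.
- manip.current_position(): TCP position.
- manip.current_tcp_rot(): TCP orientation.
- manip.current_contact_force(): force on the tool from outside, world axes, zero at the start.
- manip.current_wrist_torque(): the same for the moment, N m.
- manip.current_gripper_width(): finger opening in mm.
Only numpy, scipy, OpenCV 4.12 (cv2) and the standard library are available. Lean on these libraries where they do the work, as an engineer would, in place of code of your own. Each camera call takes 0.05 s, during which the arm holds its last target. There are 200 camera calls.

### The job

Pack the blue-grey tote on the lab bench: slide the wide white storage box, which was left in the middle of it, up against either short end wall so that there is room beside it, then stand the tall cardboard carton and the tall round bottle in the cleared space, side by side. All three must end upright and flat on the tote's floor. Set the carton and the bottle down gently rather than dropping them, keep them upright throughout, and leave the other things on the bench where they are.

Things in the scene. Friction and masses are not known exactly. Their poses are not given: they have to be found in the camera images.
- bin: The open tote, blue-grey plastic, fixed to the bench. Outside 155 (its x) by 211 (its y) by 50 mm high; walls and floor 5 mm thick, so inside 145 by 201 mm, with the inner floor 5 mm above the origin. Origin: centre of its underside; x runs along its two short end walls (the walls at +y and -y), y along its length, z up. Only the storage box is in it at the start.
- storage_box: White freezer storage box, 133 by 133 mm and 75 mm tall, about 0.45 kg, loose, standing on the tote's floor (its top is 30 mm above the tote's rim) with 25 to 43 mm free at each end. Too wide to grasp. Pushed against an end wall it leaves 68 mm free (along the tote's y) by 145 mm (along its x) at the other end. Origin: centre of its underside; x and y nearly along the tote's, z up.
- carton: Tall brown cardboard carton, 72 mm (its x) by 58 mm (its y) by 130 mm tall, about 0.25 kg, loose, standing on the bench. It fits beside the storage box only with its 58 mm side along the tote's y. Origin: centre of its underside; z up.
- bottle: Round amber bottle with a white cap, about 0.35 kg, loose, standing on the bench: body 58 mm in diameter up to 95 mm height, then a shoulder, then a cap 50 mm in diameter from 105 to 135 mm height. Origin: centre of its underside; z up.
- tube_rack: Bystander, to be left alone: green tube rack, 90 by 120 mm, 59 mm tall with its tubes. Origin: centre of its underside.
- tip_box: Bystander: blue and white pipette tip box, 85 by 122 by 60 mm tall. Origin: centre of its underside.
- short_jar: Bystander: short jar 68 mm in diameter, 75 mm tall. Origin: centre of its underside.
- dishes: Bystander: stack of clear dishes, 90 mm in diameter, 45 mm tall. Origin: centre of its underside.

How it is judged (in metres and radians):
At the end, for the whole second after the job is handed in: The storage box, the carton and the bottle all stand inside the tote, flat on its floor (undersides within 4 mm of it), upright (the box within 0.05 rad, the other two within 0.09 rad) and at rest (x of storage_box in the frame of bin between -0.0725 and 0.0725 m and y of storage_box in the frame of bin between -0.1005 and 0.1005 m and z of each of storage_box, carton, bottle in the frame of bin below 0.009 m and angle between storage_box's own z axis and vertical below 0.05 rad and linear speed of each of storage_box, carton, bottle below 0.02 m/s and x of carton in the frame of bin between -0.0725 and 0.0725 m and y of carton in the frame of bin between -0.1005 and 0.1005 m and angle between each of carton, bottle's own z axis and vertical below 0.09 rad and x of bottle in the frame of bin between -0.0725 and 0.0725 m and y of bottle in the frame of bin between -0.1005 and 0.1005 m); the robot touches nothing.
It fails at once if the carton or the bottle was tipped over (more than 0.6 rad from upright) (angle between any of carton, bottle's own z axis and vertical above 0.6 rad).
It fails at once if the carton or the bottle was dropped into the tote or rammed down (over 45 N between it and the tote) (contact force between any of carton, bottle and bin above 45 N).
It fails at once if one of the other things on the bench was moved more than 30 mm (distance of any of tube_rack, tip_box, short_jar, dishes from where it was at the start of the episode above 0.03 m).
It also fails if it takes over 67 s, if anything falls off the work surface, if the arm or the gripper's body presses on something with over 40 N, if the wrist force passes 120 N, or if a joint passes its speed limit or range.

## Working session

There is one attempt and no reset: what is moved stays moved. The work goes in short steps, each a Python script; the robot and the scene stay as the last script left them, time stands still between calls to the robot, and variables do not carry over. Pictures are saved under pics/ and viewed, about 8 in all and at most 12, crops included, and the job is handed in when it is done.

```bash
mkdir -p pics
cat > h.py <<'E'
import numpy as np, cv2
from rig import manip, solver, optics, finish_job
def shot(n): return optics.camera(n)
def save(p,f): cv2.imwrite('pics/'+f,cv2.cvtColor(p['pixels'],cv2.COLOR_RGB2BGR))
def unproj(p,u,v,z):
    T=np.array(p['world_from_camera']);K=np.array(p['mtx'])
    d=T[:3,:3]@np.linalg.solve(K,[u,v,1.]);o=T[:3,3]
    return o+d*(z-o[2])/d[2]
def proj(p,X):
    T=np.linalg.inv(np.array(p['world_from_camera']));c=T[:3,:3]@np.array(X,float)+T[:3,3]
    q=np.array(p['mtx'])@c; return q[:2]/q[2]
E
python3 - <<'E'
from h import *
np.set_printoptions(precision=1,suppress=True)
for n in ['top','scene']:
    p=shot(n);save(p,n+'0.png');print(n,np.array(p['mtx']).tolist());print(np.array(p['world_from_camera']))
    for t in ['bin','storage_box','carton','bottle','tube_rack','tip_box','short_jar','dishes']:
        print(t,[(round(b['centre'][1]*640),round(b['centre'][0]*400),round(b['conf'],2)) for b in optics.boxes_of(p,t)[:2]])
print(manip.current_t(),manip.current_tcp_rot())
E
```

```text
top [[365.21317221213025, 0.0, 322.28124198358296], [0.0, 365.21317221213025, 204.6106947190148], [0.0, 0.0, 1.0]]
[[ -0.   -1.    0.1 537.8]
 [ -1.    0.    0.   -9.5]
 [ -0.   -0.1  -1.  846.7]
 [  0.    0.    0.    1. ]]
bin [(294, 253, 0.94)]
storage_box [(329, 253, 0.63)]
carton [(465, 288, 0.77)]
bottle [(182, 250, 0.89)]
tube_rack [(177, 171, 0.89), (457, 160, 0.38)]
tip_box [(459, 161, 0.7), (179, 170, 0.24)]
short_jar [(259, 143, 0.72)]
dishes [(360, 136, 0.69)]
scene [[446.674888826969, 0.0, 316.32215811037514], [0.0, 446.674888826969, 202.74904586072861], [0.0, 0.0, 1.0]]
[[   0.1    0.8   -0.6 1254.9]
 [   1.    -0.1    0.   -62.3]
 [  -0.    -0.6   -0.8  913.7]
 [   0.     0.     0.     1. ]]
bin [(322, 187, 0.59)]
storage_box [(311, 163, 0.7)]
carton [(200, 145, 0.63)]
bottle [(430, 158, 0.63), (323, 188, 0.43)]
tube_rack [(456, 218, 0.9)]
tip_box [(188, 244, 0.81)]
short_jar [(388, 247, 0.91)]
dishes []
0.9 [-2.5  1.8  0. ]
```

View pics/top0.png

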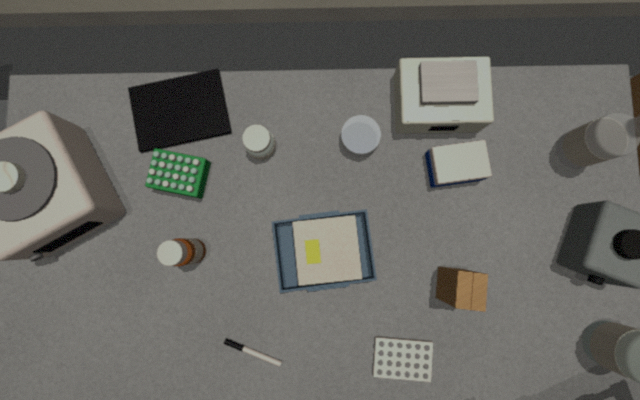

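View pics/scene0.png

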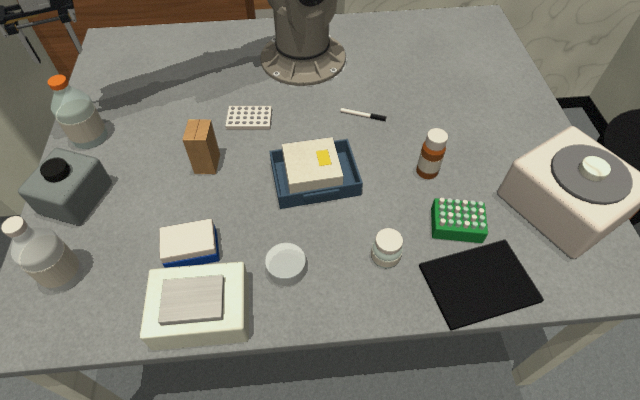

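The top view shows the tote with rim corners near (275,221), (367,211), (373,282) and (280,291). The box top spans columns 293–362, so the larger gap is on the left (+y). The bottle cap is at (171,253), and the carton's top face is at about (472,291). I'll measure these with colour masks next.

```bash
cat > m.py <<'E'
from h import *
np.set_printoptions(precision=3,suppress=True)
def rect(p,mask,z,name):
    n,l,s,c=cv2.connectedComponentsWithStats(mask.astype(np.uint8),connectivity=4)
    i=1+np.argmax(s[1:,4]); pts=np.argwhere(l==i)[:,::-1]
    h=cv2.convexHull(pts.astype(np.int32))[:,0]
    W=np.array([unproj(p,u,v,z)[:2] for u,v in h],np.float32)
    r=cv2.minAreaRect(W); b=cv2.boxPoints(r)
    print(name,'px',c[i].round(1),'area',s[i,4],'ctr',np.round(r[0],1),'size',np.round(r[1],1),'ang',round(r[2],1)); return r,l==i
def win(m,a): u0,v0,u1,v1=a; o=np.zeros_like(m); o[v0:v1,u0:u1]=m[v0:v1,u0:u1]; return o
E
python3 - <<'E'
from m import *
p=shot('top'); im=p['pixels']; hsv=cv2.cvtColor(im,cv2.COLOR_RGB2HSV); H,S,V=[hsv[...,i].astype(int) for i in range(3)]
R,G,B=[im[...,i].astype(int) for i in range(3)]
for q in [(284,250),(330,250),(449,287),(472,291),(171,253),(187,252),(230,300),(270,226)]: print(q,im[q[1],q[0]],hsv[q[1],q[0]])
print(p['world_from_camera'])
blue=win((H>95)&(H<125)&(S>70),(255,195,390,305)); rect(p,blue,50,'bin50')
rect(p,win((V>150)&(R>=B),(285,205,370,290)),80,'box')
br=win((H<20)&(S>90),(425,255,500,320)); rect(p,br,130,'carton_all')
rect(p,br&(V>120),130,'carton_top'); 
rect(p,win((V>150)&(S<50),(150,230,190,275)),135,'cap')
m=np.zeros_like(im);m[blue]=[0,0,255];m[br]=[255,0,0];m[br&(V>120)]=[255,255,0]
big=np.vstack([cv2.resize(im[190:330,120:520],None,fx=2,fy=2),cv2.resize(m[190:330,120:520],None,fx=2,fy=2)])
cv2.imwrite('pics/c1.png',big[:,:,::-1])
# heights check with two views
q=shot('scene');
for n,X in []: pass
w=shot('wrist'); print(w['world_from_camera'],manip.current_tcp_rot())
E
```

```text
(284, 250) [ 88 102 113] [103  56 113]
(330, 250) [173 167 152] [ 21  31 173]
(449, 287) [59 43 29] [ 14 130  59]
(472, 291) [130  95  64] [ 14 129 130]
(171, 253) [172 174 163] [ 35  16 174]
(187, 252) [97 71 53] [ 12 116  97]
(230, 300) [114 113 111] [ 20   7 114]
(270, 226) [124 125 118] [ 34  14 125]
[[ -0.017  -0.995   0.096 537.831]
 [ -1.      0.017   0.003  -9.456]
 [ -0.004  -0.096  -0.995 846.693]
 [  0.      0.      0.      1.   ]]
bin50 px [280.5 267.6] area 28 ctr [479.3  83.8] size [25.4  8.4] ang 12.4
box px [326.8 249.9] area 3960 ctr [517.8 -15.2] size [130.8 130.8] ang 5.0
carton_all px [462.1 288.2] area 1812 ctr [ 440.1 -272.2] size [96.3 73.8] ang 82.1
carton_top px [471.4 290.7] area 1096 ctr [ 436.1 -291.8] size [56.5 70.9] ang 82.9
cap px [168.9 252.6] area 479 ctr [518.5 290.9] size [46.  46.9] ang 45.1
[[   0.317   -0.914   -0.252  287.159]
 [  -0.948   -0.306   -0.084 -614.967]
 [   0.       0.265   -0.964  385.416]
 [   0.       0.       0.       1.   ]] [-2.549  1.836  0.   ]
```

View pics/c1.png

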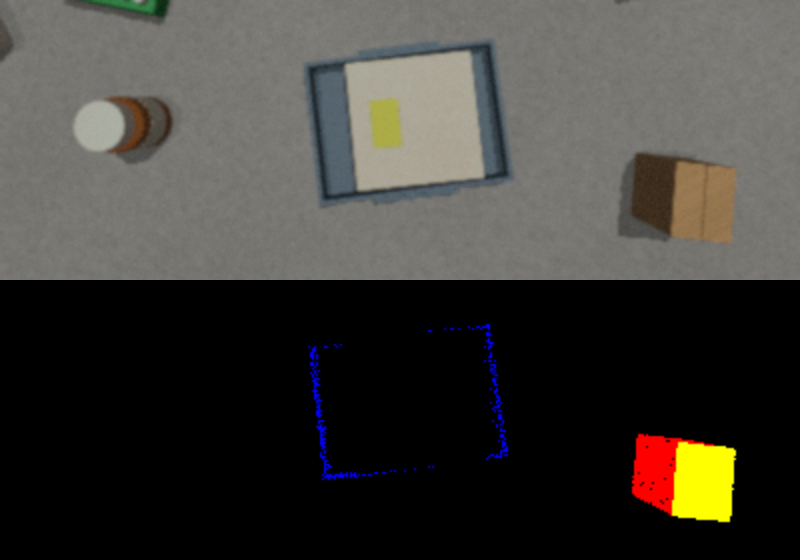

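The colour masks agree with the picture. The tote corners in the crop are (306,65), (494,41), (511,178) and (322,206), with tabs on the long sides. The carton's 58 mm side already lies roughly along world y. Next I'll fit the tote from those corners and check the planned poses with IK.

```bash
cat >> h.py <<'E'
from scipy.spatial.transform import Rotation as Rn
def ori(deg): return (Rn.from_euler('z',deg,degrees=True)*Rn.from_euler('x',180,degrees=True)).as_rotvec()
E
python3 - <<'E'
from m import *
p=shot('top')
C=np.array([unproj(p,120+u/2-.25,190+v/2-.25,50)[:2] for u,v in [(306,65),(494,41),(511,178),(322,206)]])
print(C,C.mean(0))
for i in range(4):
    d=C[(i+1)%4]-C[i]; print(np.linalg.norm(d),np.degrees(np.arctan2(d[1],d[0])))
# scene view check of predictions
q=shot('scene'); im=q['pixels'].copy()
for X in [[*c,50] for c in C]+[[518.5,291,135],[436,-292,130],[518,-15,80]]:
    u,v=proj(q,X); cv2.circle(im,(int(u),int(v)),2,(255,0,0),-1)
cv2.imwrite('pics/s1.png',cv2.resize(im[80:260,150:480],None,fx=2.4,fy=2.4)[:,:,::-1])
for X,a in [([510,55,60],5),([510,55,60],-175),([436,-292,109],-83),([436,-292,109],97),([510,60,260],-85),([518,291,105],-85),([518,291,105],95),([510,60,260],95)]:
    s=solver.inverse_kinematics(X,ori(a)); print(X,a,None if s is None else np.array(s))
E
```

```text
[[ 577.988  101.457]
 [ 600.782 -104.326]
 [ 452.91  -118.399]
 [ 426.627   84.842]] [514.577  -9.106]
207.04183514249496 -83.67940930534651
148.5401596392817 -174.5638208293974
204.9331553016067 97.36852590515316
152.27053958078645 6.264223442272331
[510, 55, 60] 5 [ 0.335  0.435 -0.685  2.058  0.39   0.777 -0.5  ]
[510, 55, 60] -175 [-1.105  0.727  1.209  2.134 -0.888  0.93  -2.423]
[436, -292, 109] -83 [ 0.522  0.299 -0.064  2.029  0.026  0.814 -1.006]
[436, -292, 109] 97 [ 0.978  0.357 -0.608  2.002  0.267  0.86   1.917]
[510, 60, 260] -85 [ 0.345  0.163 -0.65   1.864  0.108  1.149 -1.826]
[518, 291, 105] -85 [ 0.07   0.566 -0.914  1.84   0.528  1.    -2.55 ]
[518, 291, 105] 95 [ 0.173  0.646 -1.083  1.835  0.652  1.069  0.495]
[510, 60, 260] 95 [ 0.552  0.205 -0.894  1.855  0.174  1.163  1.257]
```

View pics/s1.png

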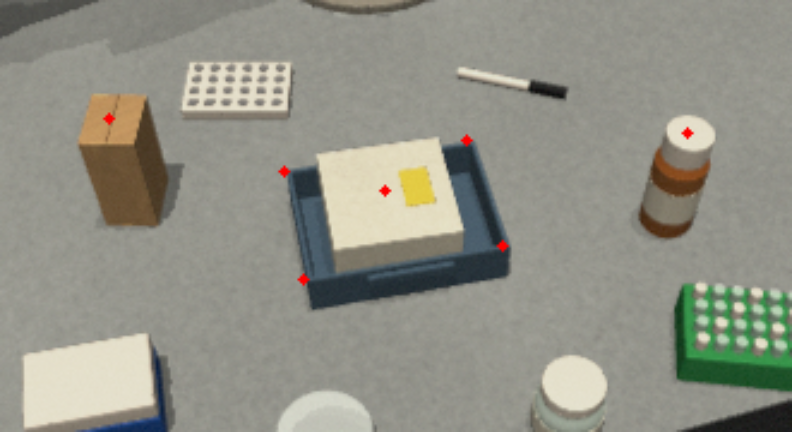

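The scene view matches the top view to within about 2 px: the dots sit slightly left of the true tote corners, so there may be +1 to 3 mm in y. The pens and racks are clear of the route. I'll move above the tote and check it with the wrist camera before pushing.

Run:
```python
from m import *
t=manip.current_t()
x,y,z=manip.current_position()
manip.movel([x,y,300],velocity=200)
a=np.radians(6.4); ex=np.array([np.cos(a),np.sin(a)]); ey=np.array([-np.sin(a),np.cos(a)]); c=np.array([514.6,-9.1])
P=c+ey*50
manip.move_pose([*P,250],ori(6.4))
print(manip.current_t()-t,manip.current_position(),manip.current_qpos())
p=shot('wrist');print(p['mtx'],p['world_from_camera']);im=p['pixels'].copy()
save(p,'w1.png')
for s,tt in [(1,1),(-1,1),(-1,-1),(1,-1)]:
    X=c+ex*s*77.5+ey*tt*105.5
    u,v=proj(p,[*X,50]); print('bin',u,v); cv2.circle(im,(int(u),int(v)),3,(255,0,0),-1)
    b=np.radians(5);X=np.array([517.8,-15.2])+66.5*s*np.array([np.cos(b),np.sin(b)])+66.5*tt*np.array([-np.sin(b),np.cos(b)])
    u,v=proj(p,[*X,80]); print('box',u,v); cv2.circle(im,(int(u),int(v)),3,(0,255,0),-1)
cv2.imwrite('pics/w1o.png',im[:,:,::-1])
```

```text
3.2500000000000004 [509.26   39.703 249.964] [ 0.435  0.176 -0.709  1.88   0.126  1.13  -0.211]
[[306.833   0.    312.26 ]
 [  0.    306.833 196.125]
 [  0.      0.      1.   ]] [[  0.994   0.106   0.029 500.543]
 [  0.11   -0.958  -0.264 117.174]
 [  0.      0.266  -0.964 429.885]
 [  0.      0.      0.      1.   ]]
bin 376.07836214612126 129.83774772969127
box 373.13733672903936 172.82856764259978
bin 248.21101777325018 130.03319659865554
box 258.25433389836144 170.23421475863304
bin 256.83063489120235 284.49418940656614
box 260.74890400466467 273.4152604515989
bin 367.9379511491828 284.33665864864236
box 365.23520813855185 275.55458020690827
```

View pics/w1o.png

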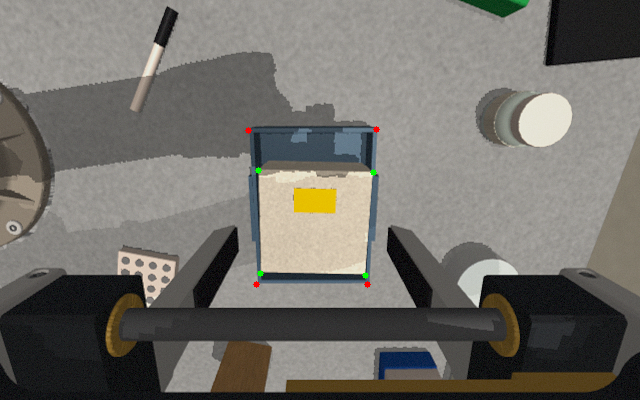

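The overlay agrees with the wrist view to 1–2 px. The tote's far rim is about 2 px further in +y than predicted, so I'll shift the tote centre by about +1.5 mm in y. Now I'll push the box towards −y with both fingers in the roughly 40 mm gap.

```bash
cat >> h.py <<'E'
a=np.radians(6.4); ex=np.array([np.cos(a),np.sin(a)]); ey=np.array([-np.sin(a),np.cos(a)]); c=np.array([515.,-7.5])
def B(x,y,z): return [*(c+ex*x+ey*y),z]
def inB(P): d=np.array(P[:2])-c; return d@ex,d@ey,P[2]
E
python3 - <<'E'
from m import *
t=manip.current_t()
manip.command_gripper(80)
manip.move_pose(B(0,82,110),ori(6.4))
r=manip.movel(B(0,82,28),velocity=60,stop_force=8); print('down',r,inB(manip.current_position()))
if not r:
    r=manip.movel(B(0,28,28),velocity=30,stop_force=12); print('push',r,np.array(inB(manip.current_position())),manip.current_contact_force())
    x,y,z=inB(manip.current_position())
    manip.movel(B(0,y+6,28),velocity=60); manip.movel(B(0,y+6,130),velocity=150)
    manip.move_pose(B(0,50,250),ori(6.4))
p=shot('wrist'); save(p,'w2.png'); print(manip.current_t()-t,manip.current_t())
im=p['pixels'].copy()
cv2.imwrite('pics/w2c.png',cv2.resize(im[100:300,220:420],None,fx=3,fy=3)[:,:,::-1])
E
```

```text
down False (np.float64(0.20664649625800102), np.float64(81.97033616867297), np.float64(28.31222562306943))
push True [-0.24  42.906 27.822] [-1.125  2.894  2.459]
5.508299999999999 9.9583
```

View pics/w2c.png

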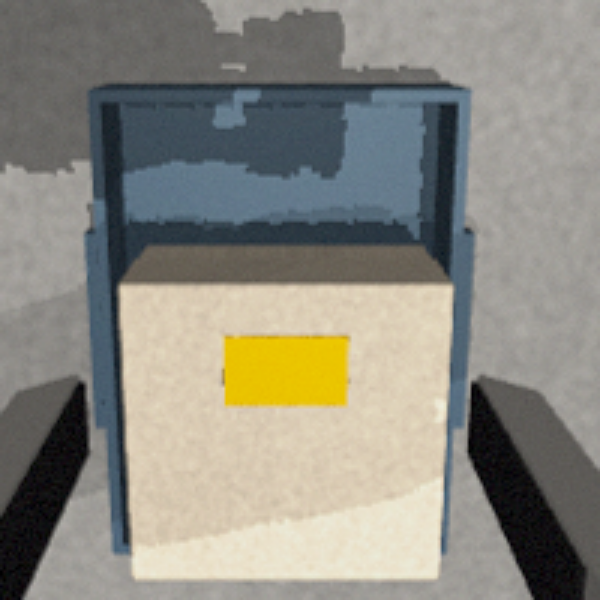

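The box now sits at the near end, with its top edge at crop row 282 (v≈194) and the rim's far inner edge at crop row 103 (v≈134). I'll measure the clear gap from those and check the top view.

Run:
```python
from m import *
p=shot('wrist')
f=lambda u,v,z: np.array(inB(unproj(p,220+u/3-.33,100+v/3-.33,z)))
print('box face L,R',f(120,283,80),f(452,283,80)); print('box bottom of face top? floor edge',f(150,246,5),f(430,246,5))
print('rim outer/inner far L,R',f(90,86,50),f(470,86,50),f(105,103,50),f(455,103,50))
q=shot('top');im=q['pixels']
V=im.max(2); r,_=rect(q,win((V>150)&(im[...,0]>=im[...,2]),(285,205,385,290)),80,'box'); print(inB([*r[0],80]))
```

```text
box face L,R [-62.769  34.072  80.   ] [67.501 34.118 80.   ]
box bottom of face top? floor edge [-61.203  32.015   5.   ] [70.821 32.054  5.   ]
rim outer/inner far L,R [-76.47  108.119  50.   ] [ 76.452 108.131  50.   ] [-70.766 101.397  50.   ] [ 70.762 101.41   50.   ]
box px [349.6 244.3] area 2602 ctr [524.  -56.8] size [130.8 100.6] ang 6.4
(np.float64(3.421323171124386), np.float64(-49.95566514016353), 80)
```

The gap measures about 68 mm (y 33.5 to 101.9 in my tote frame, centre 67.7), and the box is square to the wall. Next I'll go over the carton and refine its position with the wrist camera.

Run:
```python
from m import *
t=manip.current_t()
manip.command_gripper(94)
manip.move_pose([436,-291,260],ori(-97))
p=shot('wrist'); im=p['pixels']; hsv=cv2.cvtColor(im,cv2.COLOR_RGB2HSV); H,S,V=[hsv[...,i].astype(int) for i in range(3)]
u,v=proj(p,[436,-291,130]); print('pred',u,v)
br=win((H<20)&(S>90),(int(u)-90,int(v)-110,int(u)+90,int(v)+110))
br=br&(V>110); r,m=rect(p,br,130,'carton_top'); print(im[int(v),int(u)])
o=im.copy(); o[m]=o[m]//2+[0,127,0]; o=np.hstack([im[100:400,180:460],o[100:400,180:460]]); cv2.imwrite('pics/k1.png',o[:,:,::-1]); print(manip.current_t()-t)
```

```text
pred 313.8655161382116 188.86852538942625
carton_top px [313.2 178.8] area 2736 ctr [ 445.4 -291.8] size [58.  51.7] ang 83.2
[143 102  62]
1.7917000000000005
```

View pics/k1.png

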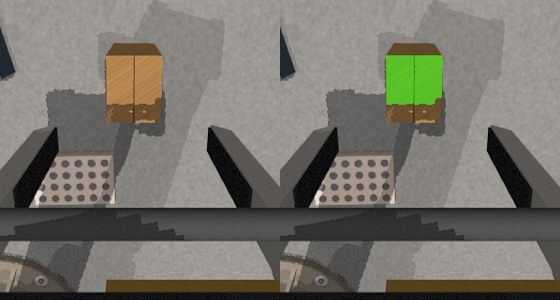

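The carton's top face spans columns 286–342 and rows 155–223, with a shadow over the lower part. Its centre at (314,189) matches the prediction exactly. I'll grasp it and carry it over the space.

Run:
```python
from m import *
t=manip.current_t()
manip.move_pose([436,-291.5,150],ori(-96.8))
manip.movel([436,-291.5,90],velocity=80)
manip.command_gripper(45); print('w',manip.current_gripper_width(),manip.current_contact_force())
manip.movel([436,-291.5,235],velocity=150)
manip.move_pose(B(-31.5,67.7,235),ori(-83.6))
print(inB(manip.current_position()),'w',manip.current_gripper_width(),manip.current_t()-t)
manip.movel(B(-31.5,67.7,160),velocity=100)
p=shot('wrist'); save(p,'w3.png'); q=shot('top'); 
cv2.imwrite('pics/w3c.png',np.vstack([p['pixels'][60:330,120:520],cv2.resize(q['pixels'][190:310,240:400],(400,300))])[:,:,::-1])
```

```text
w 58.20480963971203 [-0.126  0.659  1.369]
(np.float64(-31.41868221008447), np.float64(66.26167418938878), np.float64(234.8383736540401)) w 58.06225988614138 4.500000000000002
```

View pics/w3c.png

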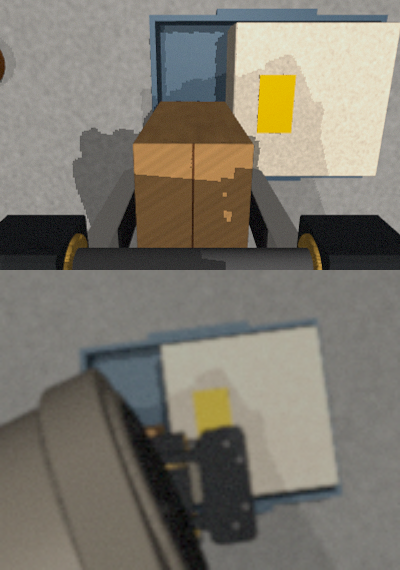

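The carton is held square, with its far bottom edge at crop columns 149–237, row 102. I'll compute that edge against the gap, then lower it.

Run:
```python
from m import *
t=manip.current_t()
print(inB(manip.current_position()))
p=shot('wrist')
g=lambda u,v,z: np.array(inB(unproj(p,120+u,60+v,z)))
print('carton bottom edge L,R',g(149,102,70),g(237,102,70)); print('carton top far edge',g(134,143,200),g(252,143,200))
print('rim inner far-left',g(157,23,50),'box top face L',g(236,24,80))
```

```text
(np.float64(-31.063430197009332), np.float64(67.69131820109764), np.float64(160.62690202491135))
carton bottom edge L,R [  3.085 106.675  70.   ] [ 3.087 28.567 70.   ]
carton top far edge [  3.907  96.189 200.   ] [  3.906  39.753 200.   ]
rim inner far-left [70.833 99.732 50.   ] box top face L [67.51  33.267 80.   ]
```

The 78 mm edge width disagrees with the carton's 58 mm, so I've probably misread those pixels. I'll check them numerically before lowering.

Run:
```python
from m import *
p=shot('wrist'); im=p['pixels']; hsv=cv2.cvtColor(im,cv2.COLOR_RGB2HSV).astype(int)
br=(hsv[...,0]<20)&(hsv[...,1]>85)&(hsv[...,2]<150)
for v in range(150,204,6):
    c_=np.flatnonzero(br[v,200:420])+200; print(v,c_.min() if len(c_) else 0,c_.max() if len(c_) else 0,len(c_))
for X in [(0,0)]:
  for s in (-1,1):
    for z in (70,200): print(s,z,proj(p,B(4.5,67.7+29*s,z)))
cv2.imwrite('pics/w4.png',cv2.resize(im[140:220,230:390],None,fx=4,fy=4)[:,:,::-1])
```

```text
150 0 0 0
156 0 0 0
162 280 345 66
168 276 349 74
174 272 352 81
180 268 356 89
186 264 360 97
192 261 364 104
198 257 369 113
-1 70 [345.608 160.358]
-1 200 [374.249 201.73 ]
1 70 [280.158 160.358]
1 200 [252.801 201.735]
```

View pics/w4.png

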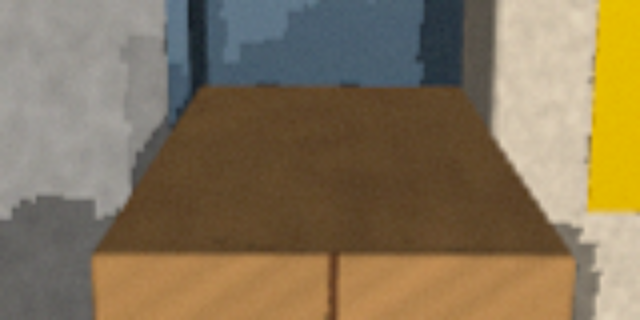

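That was my misreading: the bottom edge runs from column 280 to 345 at row 161, matching the prediction exactly. The gap shows on both sides, so I'll lower the carton slowly.

Run:
```python
from m import *
t=manip.current_t()
r=manip.movel(B(-31.5,67.7,102),velocity=50,stop_force=8); print(r,inB(manip.current_position()),manip.current_contact_force())
if not r:
    r=manip.movel(B(-31.5,67.7,92),velocity=10,stop_force=5); print(r,inB(manip.current_position()),manip.current_contact_force())
print(manip.current_t()-t,manip.current_t())
```

```text
False (np.float64(-31.27044049391519), np.float64(67.71202874502706), np.float64(102.29694997467473)) [-0.504 -0.459 -2.028]
True (np.float64(-31.582164489310166), np.float64(67.7899549349239), np.float64(94.9700679320527)) [-0.063 -0.382  4.873]
2.008300000000002 19.4583
```

The carton touched down at z=94.97, where 95 was expected. I'll release it and move over the bottle for a wrist check.

Run:
```python
from m import *
t=manip.current_t()
manip.command_gripper(94)
x,y,z=manip.current_position()
manip.movel([x,y,240],velocity=150)
manip.move_pose([518.5,291,270],ori(-60))
manip.hold(0.2)
p=shot('wrist'); im=p['pixels']; hsv=cv2.cvtColor(im,cv2.COLOR_RGB2HSV).astype(int)
u,v=proj(p,[518.5,291,135]); print('pred',u,v,'carton pos check next')
m=win((hsv[...,2]>135)&(hsv[...,1]<60),(int(u)-50,int(v)-50,int(u)+50,int(v)+50)); r,mm=rect(p,m,135,'cap')
o=im.copy(); o[mm]=o[mm]//2+[0,127,0]
q=shot('top'); print(manip.current_t()-t,manip.current_qpos())
cv2.imwrite('pics/b1.png',np.vstack([np.hstack([im[80:320,200:440],o[80:320,200:440]]),cv2.resize(q['pixels'][190:310,240:432],(480,300))])[:,:,::-1])
```

```text
pred 311.05922409480075 187.21118393109407 carton pos check next
cap px [327.  207.4] area 2966 ctr [516.5 279.1] size [95.6 87.8] ang 29.8
3.099999999999998 [ 0.089  0.367 -0.904  1.673  0.302  1.249 -1.928]
```

View pics/b1.png

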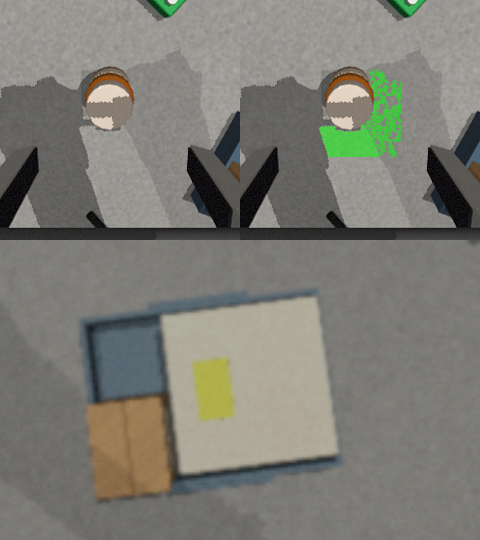

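The wrist view shows the cap centred at (309.5,186), within 1.5 px of the prediction (311,187). The mask found the bench instead, so I'm ignoring it. The top view shows the carton standing square beside the box. Next I'll grasp the bottle by its cap and carry it over.

Run:
```python
from m import *
t=manip.current_t()
p=shot('wrist'); X=unproj(p,309.5,186,135); print(X)
X=(X[:2]+[518.5,291])/2
manip.move_pose([*X,170],ori(-60))
manip.movel([*X,103],velocity=80)
manip.command_gripper(35); print('w',manip.current_gripper_width())
manip.movel([*X,255],velocity=150); print('w',manip.current_gripper_width(),manip.current_contact_force())
manip.move_pose(B(38.5,67.7,255),ori(-83.6))
manip.movel(B(38.5,67.7,195),velocity=100); manip.hold(0.3)
print(inB(manip.current_position()),'w',manip.current_gripper_width())
p=shot('wrist');im=p['pixels']; print(manip.current_t()-t)
for x,y,z in [(38.5+29,67.7,92),(38.5,67.7+29,92),(38.5,67.7-29,92)]: print(proj(p,B(x,y,z)))
cv2.imwrite('pics/w5.png',cv2.resize(im[60:300,180:460],None,fx=2,fy=2)[:,:,::-1])
```

```text
[518.652 293.732 135.   ]
w 49.53298557372956
w 49.67392748913742 [-0.766 -0.199 -2.943]
(np.float64(38.69030389654851), np.float64(67.65315725492266), np.float64(195.40310780959447)) w 49.28456157044527
5.458400000000001
[312.818 165.492]
[282.506 195.508]
[343.096 195.505]
```

View pics/w5.png

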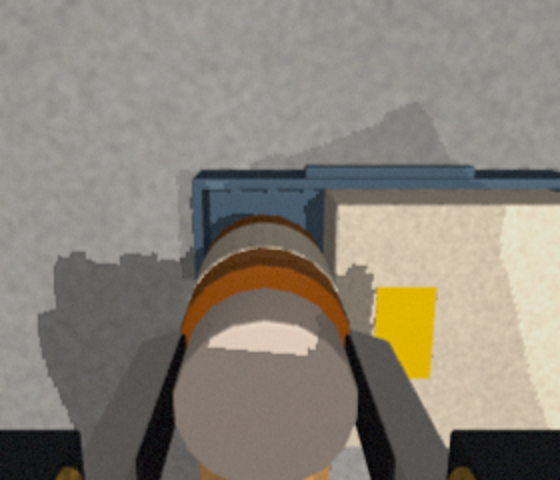

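The bottle hangs upright and is centred in y (column 312.5). Its far bottom edge is at row 167.5 against 165.5 predicted, so it sits about 1.5 mm short in x. I'll aim for x=40 and lower.

Run:
```python
from m import *
t=manip.current_t()
manip.movel(B(40,67.7,190),velocity=30)
r=manip.movel(B(40,67.7,115),velocity=50,stop_force=8); print(r,inB(manip.current_position()),manip.current_contact_force())
if not r:
    r=manip.movel(B(40,67.7,105),velocity=10,stop_force=5); print(r,inB(manip.current_position()),manip.current_contact_force())
    if r and abs(manip.current_position()[2]-108)<2.5:
        manip.command_gripper(94); P=manip.current_position(); manip.movel([*P[:2],290],velocity=150)
        manip.move_pose([450,-250,330],ori(-83.6)); manip.hold(.3)
        q=shot('top');s=shot('scene')
        cv2.imwrite('pics/f1.png',np.vstack([cv2.resize(q['pixels'][190:310,240:432],(480,300)),cv2.resize(s['pixels'][110:230,230:422],(480,300))])[:,:,::-1])
print(manip.current_t()-t,manip.current_t())
```

```text
False (np.float64(40.14893597125577), np.float64(67.6910487757675), np.float64(115.25466013540523)) [-0.32  -0.684 -2.925]
True (np.float64(40.06017705453243), np.float64(67.74254502669227), np.float64(107.94751478051506)) [-0.583 -0.653  7.464]
6.533299999999997 34.55
```

```bash
ls pics
```

```text
b1.png
c1.png
f1.png
k1.png
s1.png
scene0.png
top0.png
w1.png
w1o.png
w2.png
w2c.png
w3.png
w3c.png
w4.png
w5.png
```

View pics/f1.png

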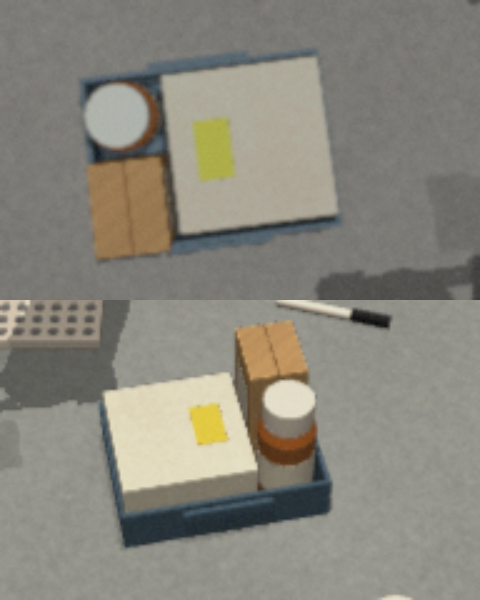

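Both views show the box flat against the −y end wall, with the carton and bottle standing upright side by side in the cleared space. The arm is clear, so I'm handing in.

```bash
python3 -c "
from h import *
print(np.abs(manip.current_qvel()).max(),manip.current_t()); print(finish_job())"
```

```text
0.0033847709769206057 34.55
the job is handed in; nothing more can be done
None
```

The tote is packed and the job was handed in at about 34.6 s of the 67 s allowed; no verdict came back.

**What I did:**
- I pushed the storage box against the −y end wall with both fingers low in the gap, which left about 68 mm free.
- I set the carton down in the cleared space, then the bottle, which I held by its cap. Each was lowered at 10 mm/s until light contact.

**Last checks:**
- **Touchdown heights:** the carton touched down with the TCP at 94.97 mm (95 expected) and the bottle at 107.95 mm (108 expected), so both stood on the tote's floor. The contact force was about 5–8 N, well under the 45 N limit.
- **Final pictures:** the last top and scene views show all three upright inside the tote, with the arm clear. I did not re-measure the neighbouring things, but nothing the arm did went near them.

**Checks that disagreed:**
- **Carton edge:** I misread its pixels once; a numeric re-check cleared it before lowering.
- **Bottle cap:** the colour mask in the wrist view picked up the bench, so I read the cap by eye instead.
- **Bottle position:** it sat about 1.5 mm off in the grip, which I corrected before lowering.

I viewed 12 pictures, the most allowed.

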